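Reset the tripped bench with the spring-return switch

ROBOT

A 7-joint arm with a two-finger parallel gripper is mounted at the origin on a cart in front of the work surface, level with it; the furniture and walls round the work are solid. World frame = base frame: x ahead of the robot, y to its left, z up, the work surface at z = 0. Lengths are in mm, angles in rad, forces in N, time in s.
With the tool pointing down it reaches from about 375 to 925 mm from the base axis. Payload 3.1 kg.
Tool frame: the origin (TCP) lies at the very end of the fingers, on their centre line; the grasp point (between the pads) lies 19 mm behind it; z points along the fingers, y is the line along which they close (so a half turn about z gives the same grasp; the last joint's range is limited). The gripper opens to 85 mm and grips with 20 to 120 N. Pads are 22 mm wide; open, the fingers measure 114 mm over their backs; the gripper's body (76 mm by 85 mm) begins 54 mm behind the grasp point. The pads swing forward as they close: fully open they stand 13 mm farther back than shut.
Start: joints at [1.03, 0.383, 0.044, 1.598, -0.018, 1.161, -0.05], TCP at [278.525, -587.305, 231.269] pointing down, gripper open.
Joint ranges: [-2.61, 2.61], [-0.41, 2.15], [-1.48, 1.57], [0, 2.5], [-1.57, 4.71], [0.05, 1.97], [-2.85, 2.85]. Speed limits (rad/s): [2.79, 2.79, 3.14, 3.14, 3.14, 3.14, 3.14].

INTERFACE

Orientations are given as a unit quaternion [w, x, y, z].
In Python, from rig import ctrl, snapshot, order gives the robot as it stands.
- The arm moves only by the tool drive_tool, never from a script. Its argument "commands" is a list that holds one entry, the list of rows, each a list of 4 numbers: the shift along the tool's x, y, z in mm, then the turn about the tool's z in rad. In form: [[[tx, ty, tz, twist], ...]]. A call has 1 to 8 rows; each row is the pose to reach, as a shift and turn from the pose commanded when the call began, along the tool's axes at that moment; what a row does not reach only later rows make up. A row lasts 1/8 s, in which the tool goes at most 62.5 mm and 10.7 degrees, less where a joint would pass 70% of its speed; a pose out of reach is approached as far as the arm can. A call with a gripper value outside its range is refused whole. "fingers" is the finger opening in mm, from 0 to 85.4, set as the call begins (left out, the last holds). The fingers move at their own pace and stop on an object; "grip_force" is the grip in N (left out, the last holds). Time passes only in rows, so rows that repeat a pose let the fingers close. It gives the time, the measured TCP pose, the force, the opening and the grip force at its end, in the units of the state.
- ctrl.get_obs(): the state, without advancing time (a new reading comes with each control period).
- snapshot(name): name is "scene" or "side" or "wrist"; returns a dict with "pixels" (384x512x3 uint8, blue, green, red), "mtx" (3x3 intrinsics, pixels), "D" ([k1, k2, p1, p2, k3] as OpenCV has them; the pictures are not rectified), "R" (3x3) and "t" (3): a world point X has camera coordinates R X + t; the wrist camera has in their place "T_tool_cam" (4x4, takes a point from camera to tool coordinates, whose origin is the TCP and whose axes are the flange's). Camera axes: x right, y down, z forward; pixel columns grow to the right and rows downward; lengths in mm; the calibration is good to about 2 mm. A picture is of the moment at which its call begins: read the wrist's pose just before it. There is no depth.
- order.hand_in(): hands the job in; it is judged then, once.
The state is a dict: "time_s": time; "q": joint angles; "qd": joint speeds; "joint_torque": joint torques, N m; "eef_pos": TCP position; "orientation": TCP orientation; "force": force on the tool from outside, world axes, zero at the start; "ft_torque": the same for the moment, N m; "finger_gap": finger opening in mm; "grasp_force": force on a finger pad.
Only numpy, scipy, OpenCV 4.12 (cv2) and the standard library are available. Lean on these libraries where they do the work, as an engineer would, in place of code of your own. Each camera call takes 0.05 s, during which the arm holds its last target. There are 200 camera calls.

TASK

The bench supply has tripped. Reset it: twist the blue reset switch clockwise all the way to its stop, keep it there for about half a second, then let go so that it springs back by itself. Do not turn the black mode switch or press the red emergency stop.

Things in the scene. Friction and masses are not known exactly. Their poses are not given: they have to be found in the camera images.
- reset_grip (a point): On the vertical axis of the blue switch, 97 mm above the bench. Upright blue bar: 46 mm long (point x), 14 thick (point y), top at 109 mm, white line on its +x half, on a disc 43 mm wide with top at 76 mm, on a grey box 84x84x64 mm bolted down, turned up to 0.7 rad from the robot's x. Site z is up; the point turns with the bar. Three boxes in any order, centres 140 mm or more apart.
- reset_knob (a joint): Turn of the blue switch in rad: 0 at rest, growing clockwise seen from above to a hard stop at 1.05 (60 degrees). A return spring drives it to 0 when let go: 0.03 N m at rest, 0.12 N m at the stop. Pushing a few degrees on against the stop does no harm.
- mode_tip (a point): End of the bar of the black mode switch, on its white-line side, 23 mm from its axis, 97 mm above the bench. Same box, shape and size as the blue switch but black; it turns 0 to 60 degrees, has no spring, and may stand at any angle of that range. Leave it alone.
- estop (a joint): Travel in m of the red mushroom emergency-stop button (head 40 mm wide, top 105 mm above the bench) on a third box of the same size with a yellow lid: 0 is out, 0.006 fully pressed. It springs back and takes 4 N to begin to move. Leave it alone.
Not all that is in view belongs to the job. What is shaped like the part that bears reset_grip but green is not meant. What is shaped like the part that bears estop but turquoise is not meant.

How it is judged (in metres and radians):
On the way:
1. the blue switch is turned clockwise to its stop and kept there for a moment (value of joint reset_knob above 0.87 rad), for 0.2 s.
At the end, for the whole second after the job is handed in: The blue switch has been at its stop (within 10 degrees) for at least 0.2 s, has been let go and has sprung back to within 0.15 rad of rest; the black switch stands where it was (within 6 mm at its tip) and the red button is out (value of joint reset_knob below 0.15 rad and value of joint estop below 0.003 m and distance of mode_tip from where it was at the start of the episode below 0.006 m); the robot touches nothing.
It fails at once if the black mode switch is turned (its tip moves more than 6 mm) (distance of mode_tip from where it was at the start of the episode above 0.006 m).
It fails at once if the red emergency stop is pressed (more than 3 mm) (value of joint estop above 0.003 m).
It also fails if it takes over 32 s, if anything falls off the work surface, if the arm or the gripper's body presses on something with over 40 N, if the wrist force passes 120 N, or if a joint passes its speed limit or range.

## Working session

There is one attempt and no reset: what is moved stays moved. The work goes in short steps, Python scripts to look and compute and a tool call to move; the robot and the scene stay as the last step left them, time stands still between calls to the robot, and variables do not carry over. Pictures are saved under pics/ and viewed, at most 10 in all, crops included, and the job is handed in when it is done.

Besides the shell and the picture viewer there is one more tool, called after ">>>" as a command line: name --argument value ..., lists and objects as JSON in quotes. drive_tool: Moves the arm, as the interface text tells. Its arguments: {"type":"object","properties":{"commands":{"type":"array"},"fingers":{"type":"number"},"grip_force":{"type":"number"}},"required":["commands"]}

```bash
mkdir -p pics; python3 - <<'E'
from rig import ctrl,snapshot
import cv2,numpy as np
o=ctrl.get_obs();print({k:np.round(v,3).tolist() for k,v in o.items()})
a=[snapshot(n) for n in("scene","side")]
np.save('s.npy',a,allow_pickle=True)
for s,n in zip(a,("scene","side")): cv2.imwrite(f'pics/{n}0.png',s['pixels'])
E
```

```text
{'time_s': 0.0, 'q': [1.03, 0.384, 0.044, 1.6, -0.018, 1.161, -0.05], 'qd': [0.0, 0.001, 0.0, -0.002, -0.001, 0.002, -0.0], 'joint_torque': [0.001, -43.347, 1.025, -24.951, 0.011, 0.011, 0.0], 'eef_pos': [278.095, -586.45, 229.865], 'orientation': [-0.001, 0.976, 0.22, -0.0], 'force': [-0.111, -0.336, -0.05], 'ft_torque': [-0.043, -0.021, -0.003], 'grasp_force': 0.0, 'finger_gap': 85.458}
```

View pics/scene0.png

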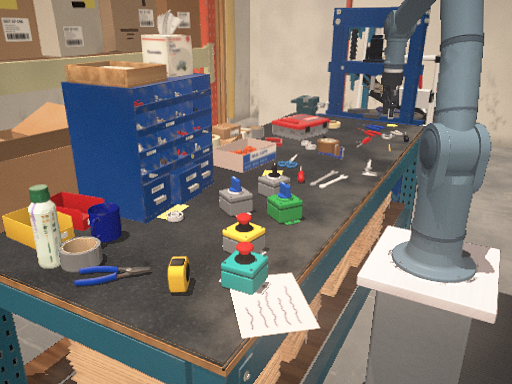

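View pics/side0.png

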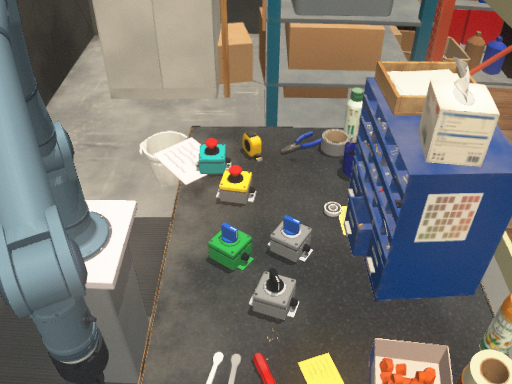

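Both views show two blue switches. One is on a grey box (scene 236,195; side 290,238) and one on a green box (scene 285,203; side 230,245). The grey one fits the description, since the green lookalike is excluded. The black switch is at side (275,290), and the e-stop with the yellow lid is at side (236,183). I'll enlarge a crop to confirm and measure.

```bash
cat > h.py <<'E'
import numpy as np,cv2
def ray(s,uv):
    p=cv2.undistortPoints(np.float64([[uv]]),np.array(s['mtx']),np.array(s['D']))[0,0]
    R=np.array(s['R']);return -R.T@np.array(s['t']).ravel(),R.T@np.r_[p,1]
def plane(s,uv,z):
    c,d=ray(s,uv);return c+d*(z-c[2])/d[2]
def tri(r):
    A=0;b=0
    for c,d in r:
        d=d/np.linalg.norm(d);P=np.eye(3)-np.outer(d,d);A=A+P;b=b+P@c
    return np.linalg.solve(A,b)
def blue(img,box):
    x0,y0,x1,y1=box;h=cv2.cvtColor(img[y0:y1,x0:x1],cv2.COLOR_BGR2HSV)
    m=cv2.inRange(h,(100,120,60),(130,255,255))
    n,l,st,c=cv2.connectedComponentsWithStats(m)
    i=1+np.argmax(st[1:,4]);ys,xs=np.where(l==i)
    return np.c_[xs+x0,ys+y0],st[i]
E
python3 - <<'E'
from h import *
sc,si=np.load('s.npy',allow_pickle=True)
a=cv2.resize(sc['pixels'][165:225,215:315],None,fx=4,fy=4,interpolation=2)
b=cv2.resize(si['pixels'][205:325,205:325],None,fx=5,fy=5,interpolation=2)
c=np.zeros((600,800,3),np.uint8);c[:,:400]=cv2.resize(b,(400,400),interpolation=2)[:].copy() if 0 else 0
c[:600,:]=0;c[0:400,0:400]=cv2.resize(b,(400,400));c[0:240,400:800]=a
cv2.imwrite('pics/crop.png',c[:400])
for s,bx in((sc,(222,170,256,212)),(si,(275,208,308,240))):
    p,st=blue(s['pixels'],bx);print(st,p.mean(0),cv2.minAreaRect(p.astype(np.float32)))
    print(p[p[:,0].argmin()],p[p[:,0].argmax()],plane(s,p.mean(0),93))
E
```

```text
[  7   7  13  15 131] [234.96946565 184.90076336] ((235.79998779296875, 184.6000213623047), (12.16421127319336, 13.595294952392578), 10.304845809936523)
[229 188] [241 188] [602.57500605 -15.17763203  93.        ]
[  9   7  17  20 240] [290.49583333 225.22083333] ((292.0, 224.5), (19.0, 16.0), 90.0)
[284 216] [300 221] [605.7149553  -39.29843642  93.        ]
```

View pics/crop.png

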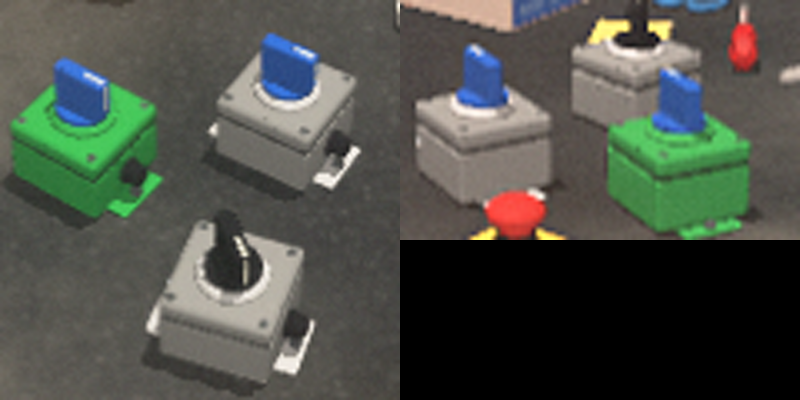

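The crop confirms it: the blue switch on the grey box is at the upper right of the side view, with its white line on the right end, and stands at about (604, -27). The green box is the decoy. I'll move above it for a close wrist view.

>>> drive_tool --commands '[[[10, -7, -20, 0], [40, -28, -45, 0], [75, -52, -70, 0], [112, -77, -90, 0], [150, -103, -100, 0], [188, -129, -100, 0], [226, -155, -100, 0], [264, -181, -100, 0]]]'

```text
time_s: 1.1
eef_pos: [440.6, -308.4, 333.0]
orientation: [0.001, 0.975, 0.22, 0.001]
force: [0.9, 0.1, -1.0]
finger_gap: 85.2
grasp_force: 0.0
```

>>> drive_tool --commands '[[[38, -26, 0, -0.14], [76, -52, 0, -0.28], [114, -78, 0, -0.42], [152, -104, 0, -0.56], [190, -130, 0, -0.7], [225, -155, 0, -0.84], [250, -172, 0, -0.98], [260, -179, 0, -1.1]]]'

```text
time_s: 2.1
eef_pos: [598.3, -33.3, 332.9]
orientation: [0.0, 0.714, 0.7, 0.001]
force: [-0.5, -1.5, -0.1]
finger_gap: 85.1
grasp_force: 0.0
```

>>> drive_tool --commands '[[[0, 0, 0, 0], [0, 0, 0, 0]]]'

```text
time_s: 2.35
eef_pos: [597.4, -38.2, 332.0]
orientation: [0.001, 0.718, 0.696, -0.0]
force: [-0.3, -0.6, -1.0]
finger_gap: 85.3
grasp_force: 0.0
```

```bash
cat >> h.py <<'E'
from scipy.spatial.transform import Rotation as Ro
def wrist(name):
    from rig import ctrl,snapshot
    o=ctrl.get_obs();s=snapshot("wrist")
    q=np.array(o['orientation']);T=np.eye(4);T[:3,:3]=Ro.from_quat(q[[1,2,3,0]]).as_matrix();T[:3,3]=o['eef_pos']
    C=np.linalg.inv(T@np.array(s['T_tool_cam']));s['R']=C[:3,:3];s['t']=C[:3,3]
    cv2.imwrite('pics/%s.png'%name,s['pixels']);np.save(name+'.npy',[s],allow_pickle=True)
    print(o['time_s'],np.round(o['q'],2),np.round(o['eef_pos'],1),'toolx',np.round(np.arctan2(T[1,0],T[0,0]),3));print(np.round(s['T_tool_cam'],2))
    return s
E
python3 -c "
from h import *
wrist('w1')"
```

```text
2.35 [ 0.38  0.25 -0.46  1.58  0.12  1.33 -0.13] [597.4 -38.2 332. ] toolx 1.54
[[  -0.     -0.96   -0.3    74.55]
 [   1.     -0.      0.      0.18]
 [  -0.     -0.3     0.96 -142.37]
 [   0.      0.      0.      1.  ]]
```

View pics/w1.png

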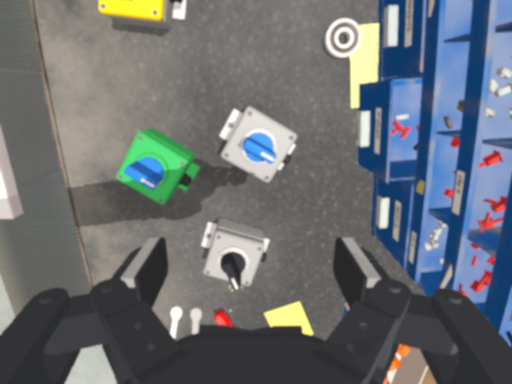

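The wrist view shows the blue switch on the grey box at (260,148), the black switch at (236,255) and the green decoy at (150,168). Next I'll measure the bar.

```bash
python3 - <<'E'
from h import *
s=np.load('w1.npy',allow_pickle=True)[0];im=s['pixels']
c=im[95:195,210:310];cv2.imwrite('pics/c1.png',cv2.resize(c,None,fx=6,fy=6,interpolation=cv2.INTER_CUBIC))
x0,y0,x1,y1=215,100,305,190
h=cv2.cvtColor(im[y0:y1,x0:x1],cv2.COLOR_BGR2HSV)
p,_=blue(im,(230,120,290,175));print('blue c',p.mean(0),plane(s,p.mean(0),85))
v=im[p[:,1],p[:,0]].max(1);print(np.percentile(v,[5,25,50,75,95]))
t,_=cv2.threshold(v.astype(np.uint8),0,255,cv2.THRESH_OTSU)
b=p[v>t].astype(np.float32);r=cv2.minAreaRect(b);print(t,len(b),r)
print(np.round([plane(s,q,109)[:2] for q in cv2.boxPoints(r)],1))
# lid: low-saturation bright
g=im[y0:y1,x0:x1];m=cv2.inRange(h,(0,0,120),(180,60,255));m=cv2.morphologyEx(m,cv2.MORPH_OPEN,np.ones((9,9)))
cs,_=cv2.findContours(m,0,2);k=max(cs,key=cv2.contourArea);r=cv2.minAreaRect(k+np.array([x0,y0]));print(r)
P=np.array([plane(s,q,64)[:2] for q in cv2.boxPoints(r)]);print(P.round(1),P.mean(0),np.linalg.norm(np.diff(P,axis=0),axis=1),[np.arctan2(*(d[::-1])) for d in np.diff(P,axis=0)])
E
```

```text
blue c [257.98831386 146.77462437] [608.90704087 -28.23026275  85.        ]
[192.9 226.5 248.  255.  255. ]
229.0 431 ((259.4769287109375, 147.1846466064453), (31.256752014160156, 26.791501998901367), 7.125016689300537)
[[587.7 -38.9]
 [593.2  -5. ]
 [632.3 -11.1]
 [627.8 -45.3]]
((255.5030517578125, 142.60169982910156), (75.384521484375, 60.726417541503906), 29.248823165893555)
[[536.9 -35. ]
 [582.9  36.9]
 [674.1 -16.2]
 [631.2 -93.7]] [606.28780773 -26.99042389] [ 85.36342976 105.48341265  88.60136701] [np.float64(1.0020357710683663), np.float64(-0.5271891931057576), np.float64(-2.075271912429493)]
```

View pics/c1.png

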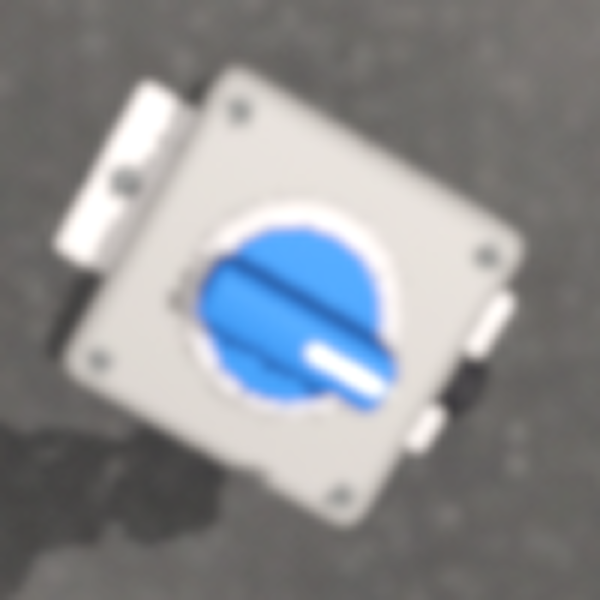

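The crop shows the bar aligned with the box edges. The lid screws are at crop (239,110), (488,257), (341,495) and (98,359). The white line runs from (308,350) to (383,392).

```bash
python3 - <<'E'
from h import *
s=np.load('w1.npy',allow_pickle=True)[0]
f=lambda u,v,z:plane(s,(210+u/6-.4,95+v/6-.4),z)[:2]
P=np.array([f(*q,64) for q in[(239,110),(488,257),(341,495),(98,359)]])
print(P.mean(0),[np.arctan2(*(d[::-1])) for d in(P[1]-P[0],P[2]-P[3],)],[np.arctan2(*(d[::-1]))-np.pi/2 for d in(P[0]-P[3],P[1]-P[2])])
print('disc',f(290,315,76));a,b=f(308,350,109),f(383,392,109);print('line',a,b,np.arctan2(*(b-a)[::-1]))
c=P.mean(0);w,_=0,0
# black
k=plane(s,(234,262),76);print('black',k)
E
```

```text
[609.72203734 -30.5923659 ] [np.float64(-0.5528933743568782), np.float64(-0.5536183835864277)] [np.float64(-0.5587718247928914), np.float64(-0.5570355505053737)]
disc [609.02983039 -30.17839455]
line [611.94008921 -32.32357266] [627.93138136 -41.99581715] -0.5439739926703034
black [ 566.78873099 -211.87239054   76.        ]
```

>>> drive_tool --commands '[[[2, 3, 10, -0.13], [4, 6, 30, -0.27], [6, 9, 55, -0.41], [8, 11, 80, -0.55], [8, 11, 105, -0.69], [8, 11, 125, -0.83], [8, 11, 138, -0.97], [8, 11, 142, -1.04]]]' --fingers 50

```text
time_s: 3.4
eef_pos: [607.7, -31.6, 188.0]
orientation: [-0.001, 0.276, 0.961, -0.001]
force: [0.5, -0.0, 0.6]
finger_gap: 49.9
grasp_force: 0.0
```

>>> drive_tool --commands '[[[0, 0, 0, 0], [0, 0, 0, 0], [0, 0, 0, 0]]]'

```text
time_s: 3.78
eef_pos: [609.2, -30.0, 189.9]
orientation: [0.001, 0.276, 0.961, -0.0]
force: [-0.6, 0.5, 0.1]
finger_gap: 50.5
grasp_force: 0.0
```

```bash
python3 -c "
from h import *
wrist('w2')"
```

```text
3.775 [ 0.46  0.41 -0.6   1.71  0.26  1.09  0.79] [609.2 -30.  189.9] toolx 2.582
[[  -0.     -0.95   -0.3    74.89]
 [   1.     -0.     -0.     -0.77]
 [  -0.     -0.3     0.95 -142.37]
 [   0.      0.      0.      1.  ]]
```

View pics/w2.png

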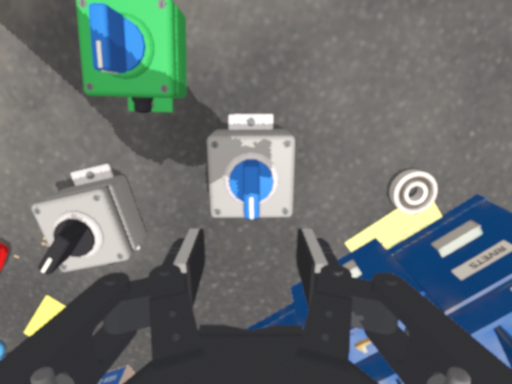

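The bar at (251,188) is vertical in the picture and centred between the fingers (197 and 304). I'll descend 106 mm and grip.

>>> drive_tool --commands '[[[0, 0, 15, 0], [0, 0, 35, 0], [0, 0, 55, 0], [0, 0, 75, 0], [0, 0, 90, 0], [0, 0, 100, 0], [0, 0, 105, 0], [0, 0, 105, 0]]]' --fingers 40

```text
time_s: 4.82
eef_pos: [609.1, -29.7, 84.3]
orientation: [0.0, 0.276, 0.961, 0.0]
force: [0.2, 1.0, 0.5]
finger_gap: 40.3
grasp_force: 0.0
```

>>> drive_tool --commands '[[[0, 0, 0, 0], [0, 0, 0, 0], [0, 0, 0, 0], [0, 0, 0, 0], [0, 0, 0, 0], [0, 0, 0, 0]]]' --fingers 5 --grip_force 40

```text
time_s: 5.58
eef_pos: [609.7, -29.6, 85.2]
orientation: [0.001, 0.276, 0.961, 0.0]
force: [-0.4, 0.7, 6.2]
finger_gap: 13.0
grasp_force: 41.3
```

The bar is gripped. Now I'll turn it clockwise, which is +twist since tool z points down.

>>> drive_tool --commands '[[[0, 0, -2, 0.1], [0, 0, -2, 0.24], [0, 0, -2, 0.38], [0, 0, -2, 0.52], [0, 0, -2, 0.66], [0, 0, -2, 0.8], [0, 0, -2, 0.92], [0, 0, -2, 1.0]]]'

```text
time_s: 6.58
eef_pos: [609.4, -29.7, 85.3]
orientation: [0.0, 0.704, 0.711, 0.001]
force: [2.4, 1.0, -4.0]
finger_gap: 13.3
grasp_force: 40.3
```

>>> drive_tool --commands '[[[0, 0, 0, 0.04], [0, 0, 0, 0.07], [0, 0, 0, 0.07], [0, 0, 0, 0.07], [0, 0, 0, 0.07], [0, 0, 0, 0.07]]]'

```text
time_s: 7.32
eef_pos: [609.4, -29.7, 85.4]
orientation: [0.001, 0.726, 0.688, 0.0]
force: [5.9, -0.1, -7.9]
finger_gap: 13.1
grasp_force: 43.0
```

```bash
python3 -c "
from h import *
from rig import ctrl
print(ctrl.get_obs()['ft_torque'],ctrl.get_obs()['force'])
wrist('w3')"
```

```text
[-0.00365209 -1.19904907  0.76901527] [ 5.87789341 -0.07937947 -7.89039953]
7.325 [ 0.25  0.5  -0.33  1.79  0.2   0.88 -0.23] [609.4 -29.7  85.4] toolx 1.516
[[  -0.     -0.96   -0.3    74.56]
 [   1.     -0.      0.      0.2 ]
 [  -0.     -0.3     0.96 -142.37]
 [   0.      0.      0.      1.  ]]
```

View pics/w3.png

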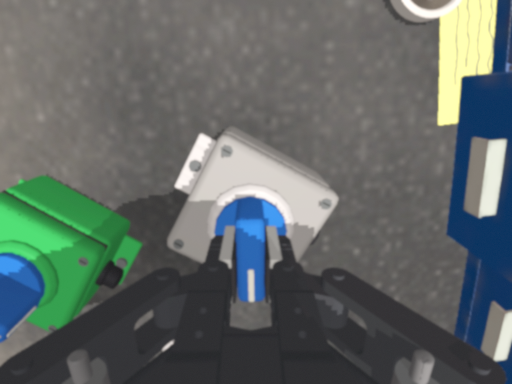

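The switch is at the stop: 61° turned with 0.77 N m of reaction torque, and the view shows the bar clasped at (250,265). I'll open wide so it springs back, then rise.

>>> drive_tool --commands '[[[0, 0, 0, 0], [0, 0, 0, 0], [0, 0, 0, 0], [0, 0, 0, 0], [0, 0, 0, 0], [0, 0, 0, 0], [0, 0, 0, 0]]]' --fingers 75

```text
time_s: 8.25
eef_pos: [608.9, -29.9, 86.3]
orientation: [-0.0, 0.727, 0.686, -0.0]
force: [-0.4, 1.0, 1.6]
finger_gap: 74.9
grasp_force: 0.0
```

>>> drive_tool --commands '[[[0, 0, -8, 0], [0, 0, -25, 0], [0, 0, -45, 0], [0, 0, -65, 0], [0, 0, -85, 0], [0, 0, -105, 0], [0, 0, -120, 0], [0, 0, -120, 0]]]'

```text
time_s: 9.25
eef_pos: [610.1, -29.8, 208.2]
orientation: [0.001, 0.727, 0.686, 0.001]
force: [0.7, -0.1, -0.3]
finger_gap: 75.1
grasp_force: 0.0
```

>>> drive_tool --commands '[[[0, 0, -20, 0], [0, 0, -50, 0], [0, 0, -80, 0], [0, 0, -80, 0], [0, 0, -80, 0]]]'

```text
time_s: 9.88
eef_pos: [608.4, -29.8, 285.7]
orientation: [-0.0, 0.727, 0.686, -0.0]
force: [0.2, 1.1, -0.1]
finger_gap: 74.9
grasp_force: 0.0
```

```bash
python3 -c "
from h import *
wrist('w4')"
```

```text
9.875 [ 0.28  0.29 -0.36  1.62  0.11  1.25 -0.16] [608.4 -29.8 285.7] toolx 1.513
[[  -0.     -0.96   -0.3    74.56]
 [   1.     -0.      0.      0.2 ]
 [  -0.     -0.3     0.96 -142.37]
 [   0.      0.      0.      1.  ]]
```

View pics/w4.png

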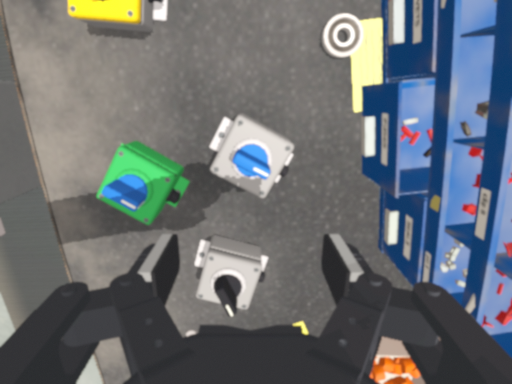

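The arm is clear and the blue bar at (252,160) has sprung back. I'll check the remaining angle before handing in.

```bash
python3 - <<'E'
from h import *
s=np.load('w4.npy',allow_pickle=True)[0]
cv2.imwrite('pics/c4.png',cv2.resize(s['pixels'][105:205,202:302],None,fx=6,fy=6,interpolation=cv2.INTER_CUBIC))
E
```

```text
(no output)
```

View pics/c4.png

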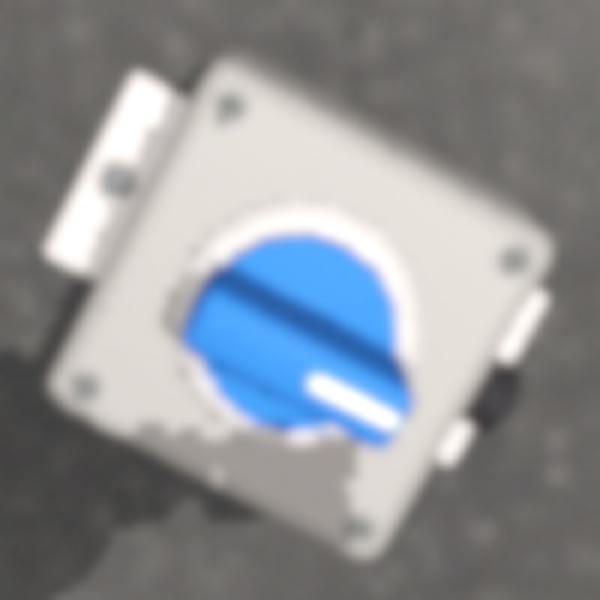

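The bar is parallel to the box edges to within about 3° (line 25°, screws 29°), so it is back at rest.

```bash
python3 -c "
from rig import order
print(order.hand_in())"
```

```text
the job is handed in; nothing more can be done
None
```

I twisted the blue reset switch clockwise to its stop, held it there for over half a second and let go; it sprang back to within about 3° of rest. The arm stayed clear of the black switch and red button, and I handed the job in at about 10 s (no verdict was returned).

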